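# Raise a carrier's folding handle to its detent and carry it to the tray

## Robot

A 6-joint arm with a two-finger parallel gripper is mounted at the origin on a cart in front of the work surface, level with it; the furniture and walls round the work are solid. World frame = base frame: x ahead of the robot, y to its left, z up, the work surface at z = 0. Lengths are in mm, angles in rad, forces in N, time in s.
With the tool pointing down it reaches from about 400 to 825 mm from the base axis. Payload 7 kg.
Tool frame: the origin (TCP) lies where the fingers leave the gripper's body, on its centre line; the fingertips stand 73 mm ahead of it and the grasp point (between the pads) lies 54 mm ahead of it (nose_length is the z of the fingertips in the tool frame, in mm); z points along the fingers, y is the direction in which the jaws open and shut (so a half turn about z gives the same grasp; the last joint's range is limited). The gripper opens to 85 mm and grips with 20 to 120 N. Pads are 22 mm wide; open, the fingers measure 114 mm over their backs; the gripper's body (76 mm by 85 mm) begins 54 mm behind the grasp point. The pads swing forward as they close: fully open they stand 13 mm farther back than shut.
Start: joints at [1.61, 0.359, 0.012, 0, -1.224, -0.288], TCP at [166.223, 654.191, 303.902] pointing down, gripper open.
Joint ranges: [-3.07, 3.07], [-1.43, 2.12], [-1.02, 1.25], [-3.03, 1.67], [-3.05, -0], [-3.03, 3.03]. Speed limits (rad/s): [2.39, 2.39, 3.01, 3.14, 3.14, 3.14].

## Interface

Orientations are given as a unit quaternion [x, y, z, w].
In Python, from plant import * gives the robot as it stands.
- The arm moves only by the tool move_arm, never from a script. Its argument "commands" is a list of rows, each an object with "delta_pos": the shift along the tool's x, y, z in mm, a list of three; "rotation": the turn, a rotation vector about the tool's x, y, z in rad, a list of three. In form: [{"delta_pos": [tx, ty, tz], "rotation": [rx, ry, rz]}, ...]. A call has 1 to 8 rows; each row is the pose to reach, as a shift and turn from the pose commanded when the call began, along the tool's axes at that moment; what a row does not reach only later rows make up. A row lasts 1/10 s, in which the tool goes at most 50 mm and 8.59 degrees, less where a joint would pass 70% of its speed; a pose out of reach is approached as far as the arm can. A call with a gripper value outside its range is refused whole. "fingers" is the finger opening in mm, from 0 to 85.4, set as the call begins (left out, the last holds). The fingers move at their own pace and stop on an object; "squeeze" is the grip in N (left out, the last holds). Time passes only in rows, so rows that repeat a pose let the fingers close. It gives the time, the measured TCP pose, the force and the opening at its end, in the units of the state.
- get_state(): the state, without advancing time (a new reading comes with each control period).
- camera(name): name is "side" or "top"; returns the picture (420x560x3 uint8, red, green, blue); there is no depth.
- calibration(name): a dict with "fx", "fy", "cx", "cy" (pixels), "distortion" ([k1, k2, p1, p2, k3] as OpenCV has them; the pictures are not rectified), "view" (4x4, takes a point from world to camera coordinates). Camera axes: x right, y up, looking along -z (the intrinsics and any distortion apply to the point x, -y, -z); pixel columns grow to the right and rows downward; lengths in mm; the calibration is good to about 2 mm. A picture is of the moment at which its call begins. calibration takes no time and is no camera call.
- job_done(): hands the job in, once; it reports no verdict.
Trained networks look in the newest picture that a camera, given by its name, has taken for a name from the list of things; names that differ only in an ending like _2 or _b are one class to them, and where a whole thing is asked for, a point or a joint stands for the part that bears it (a point fixed in the world has none). Each returns a list of dicts, best first, with "p" (0 to 1); they miss things now and then, are a little off and sometimes report something else, mostly with a low value. They report only what shows in the picture. A call takes as long as a camera call. They do not tell look-alikes from the thing itself.
- look_for(label, camera): "xy" ([column, row] in pixels, amid what is visible of it).
- silhouettes(label, camera): "pixels" (420x560 bool, what is visible of it) and "xy" ([column, row] in pixels, amid what is visible of it).
- tip_of(label, camera): "xy" ([column, row] in pixels: a listed point, or the origin of a listed thing).
The state is a dict: "time": time; "q": joint angles; "dq": joint speeds; "tau": joint torques, N m; "tcp_pos": TCP position; "tool_rot": TCP orientation; "ft_force": force on the tool from outside, world axes, zero at the start; "torque": the same for the moment, N m; "opening": finger opening in mm.
Only numpy, scipy, OpenCV 4.12 (cv2) and the standard library are available. Lean on these libraries where they do the work, as an engineer would, in place of code of your own. Each camera call takes 0.05 s, during which the arm holds its last target.

## Task

Draw the two-cup carrier out from under the low shelf until its folded handle is clear of the board, and let go of it on the bench. With the carrier standing there, swing the handle up until it clicks into its upright stop; then lift the carrier by the raised handle, keeping it level, and set it down flat inside the shallow tray. Both cups stay in the carrier, the handle stays locked upright, and the wash bottle and flask beside the shelf are left where they are.

Things in the scene. Friction and masses are not known exactly. Their poses are not given: they have to be found in the camera images.
- carrier: Grey open carrier with two capped cups along its y (80 mm high in all), about 0.85 kg. Box 84 (x) by 162 mm (y), walls 44 mm high, floor 4 mm thick. Pull lug on its front (-x), handle folded to its rear (+x), pivots on the y ends at x 0, 60 mm high. Origin: centre of the box's underside, z up. Footprint with lug and handle arms: x -97 to +42, y -92 to +101 mm. Slides without tipping.
- lug (a point): Grip point on the carrier's pull lug: an upright fin 10 mm thick (y), 55 mm long (x -97 to -42 mm of the carrier), 58 mm high from the underside. The point lies 75 mm in front of the carrier's origin, 42 mm above its underside, mid-thickness. Axes as the carrier's.
- handle (a joint): Angle of the carrier's steel handle, rad: 0 = folded level to the carrier's +x side, grows as it swings up, 1.571 = upright at its stop. An over-centre spring strut on the +y end resists with up to 0.13 N m (most near 0.6 rad) and pushes it back down below about 1.2 rad; beyond that it snaps it home and holds it with about 0.1 N m.
- handle_bar (a point): Middle of the handle's round bar, 10 mm diameter, along the carrier's y, free length 150 mm, swinging at 80 mm radius about the pivot axis (carrier's y direction, x 0, 60 mm above its underside). Folded: 38 mm behind the rear wall, 60 mm high, at first under the shelf. Upright: over the carrier's middle, 140 mm high.
- shelf_front (a point): Middle of the lower front edge of the fixed low shelf: white board 264 mm wide (y), 170 mm deep, 12 mm thick, underside 85 mm above the bench, on two side panels 236 mm apart, open at the front. Its x axis points inward from the front edge. A well plate and two stacked dishes (30 mm high) lie on the board.
- tray: Shallow white rectangular tray, fixed on the bench: outside 200 mm (x) by 250 mm (y), inside 190 by 240 mm, floor 5 mm above the bench, rim about 16 mm above it. Origin: centre of its underside, at bench height.
- cup_a: Specimen cup with screw lid standing loose in the carrier's +y half, 72 mm diameter, 76 mm high; origin at the centre of its base, z up.
- cup_b: The same kind of cup in the carrier's -y half.
- wash_bottle: Bystander: squeeze wash bottle, about 66 by 95 mm, 197 mm high, right of the shelf; origin at its base.
- flask: Bystander: conical flask, 76 mm diameter, 133 mm high, left of the shelf; origin at its base.
Not all that is in view belongs to the job. What is shaped like the cup_b but pink or purple is not meant.

How it is judged (in metres and radians):
On the way, in this order (a step that is already met when the one before it is completed fails the run):
1. the carrier stands on the bench, let go, with its handle still folded and the bar clear in front of the shelf (x of handle_bar in the frame of shelf_front below -0.01 m and value of joint handle below 0.5 rad and height (world z) of carrier below 0.006 m and angle between carrier's own z axis and vertical below 0.06 rad and contact force between the fingers and carrier below 0.1 N), for 0.2 s.
2. the handle is swung up into its upright stop while the carrier stands on the bench (value of joint handle above 1.5 rad and height (world z) of carrier below 0.006 m and angle between carrier's own z axis and vertical below 0.06 rad), for 0.2 s.
3. the carrier hangs clear of the bench from its raised handle, held at the bar (height (world z) of carrier above 0.02 m and distance between the grasp point and handle_bar below 0.06 m and contact force between the fingers and carrier above 1 N and value of joint handle above 1.3 rad), for 0.2 s.
At the end, for the whole second after the job is handed in: The carrier rests flat on the tray floor inside the rim (underside 2 to 9 mm above the bench, tilt under 0.04 rad, origin within 90 mm of the tray centre), at rest, handle in its upright stop (over 1.5 rad), both cup bases within 50 mm of the carrier origin (z of carrier in the frame of tray between 0.002 and 0.009 m and angle between carrier's own z axis and vertical below 0.04 rad and horizontal distance between carrier and tray below 0.09 m and value of joint handle above 1.5 rad and distance between each of cup_a, cup_b and carrier below 0.05 m and linear speed of carrier below 0.02 m/s); the robot touches nothing.
It fails at once if the carrier is tipped by more than 0.45 rad (angle between carrier's own z axis and vertical above 0.45 rad).
It fails at once if the wash bottle or the flask is shifted by more than 30 mm (distance of any of wash_bottle, flask from where it was at the start of the episode above 0.03 m).
It also fails if it takes over 64 s, if anything falls off the work surface, if the arm or the gripper's body presses on something with over 40 N, if the wrist force passes 120 N, or if a joint passes its speed limit or range.

## Working session

There is one attempt and no reset: what is moved stays moved. The work goes in short steps, Python scripts to look and compute and a tool call to move; the robot and the scene stay as the last step left them, time stands still between calls to the robot, and variables do not carry over. Pictures are saved under pics/ and viewed, and the job is handed in when it is done.

Besides the shell and the picture viewer there is one more tool, called after "Request:" as name(argument=value, ...), one argument or row to a line, values as JSON. move_arm: Moves the arm, as the interface text tells. Its arguments: {"type":"object","properties":{"commands":{"type":"array","items":{"type":"object","properties":{"delta_pos":{"type":"array","items":{"type":"number"}},"rotation":{"type":"array","items":{"type":"number"}}}}},"fingers":{"type":"number"},"squeeze":{"type":"number"}},"required":["commands"]}

```bash
ls; mkdir -p pics; python3 - <<'E'
from plant import *
import cv2
for n in("side","top"):
    im=camera(n); cv2.imwrite(f"pics/{n}0.png",im[:,:,::-1]); c=calibration(n); print(n,c)
    for l in("carrier","lug","handle_bar","shelf_front","tray","cup_a","wash_bottle","flask"):
        try: print(l,[(round(d["p"],2),[round(float(v)) for v in d["xy"]]) for d in tip_of(l,n)][:4])
        except Exception as e: print(l,e)
print(get_state())
E
```

```text
pics
side {'fx': 519.9900352861778, 'fy': 519.9900352861778, 'cx': 278.9686813603617, 'cy': 209.86779732995151, 'distortion': array([-0.02895979,  0.        ,  0.        ,  0.        ,  0.        ]), 'view': array([[ 9.18758511e-01, -3.94577771e-01,  1.38268198e-02,
        -5.19718706e+02],
       [ 2.15054865e-01,  5.29502030e-01,  8.20596737e-01,
        -1.67850859e+02],
       [-3.31110560e-01, -7.50956712e-01,  5.71340366e-01,
        -1.34826309e+03],
       [ 0.00000000e+00,  0.00000000e+00,  0.00000000e+00,
         1.00000000e+00]])}
carrier [(0.6, [315, 227])]
lug [(0.83, [287, 220])]
handle_bar []
shelf_front [(0.83, [332, 201])]
tray [(0.71, [206, 176])]
cup_a [(0.96, [213, 225]), (0.7, [238, 255]), (0.69, [306, 218]), (0.64, [284, 270])]
wash_bottle [(0.91, [370, 274])]
flask [(0.89, [282, 165])]
top {'fx': 395.60554231360925, 'fy': 395.60554231360925, 'cx': 281.1742783417824, 'cy': 209.03664154270683, 'distortion': array([-0.05134829,  0.        ,  0.        ,  0.        ,  0.        ]), 'view': array([[ 7.96905246e-03, -9.99965635e-01,  2.28548631e-03,
        -4.0709
[... 498 characters left out ...]
4, [359, 168])]
flask [(0.91, [182, 161])]
{'time': 0.9, 'q': array([ 1.61010202e+00,  3.58600002e-01,  1.18925080e-02,  9.82960546e-06,
       -1.22409790e+00, -2.88111975e-01]), 'dq': array([ 0.00166814, -0.00031819,  0.00192898, -0.00092061, -0.00052352,
       -0.00019702]), 'tau': array([ 2.26321399e-04, -5.82952631e+01,  2.93660545e+01,  6.94129676e+00,
       -4.07988673e-04, -2.05642053e-06]), 'tcp_pos': array([166.22443096, 654.18902622, 303.90074914]), 'tool_rot': array([ 9.92272111e-01, -1.24080850e-01,  5.29959063e-06,  3.72055143e-06]), 'ft_force': array([-0.13133343, -0.18089719, -0.23187898]), 'torque': array([0.02330301, 0.00445035, 0.03205207]), 'opening': 85.51146225361816}
```

View pics/side0.png

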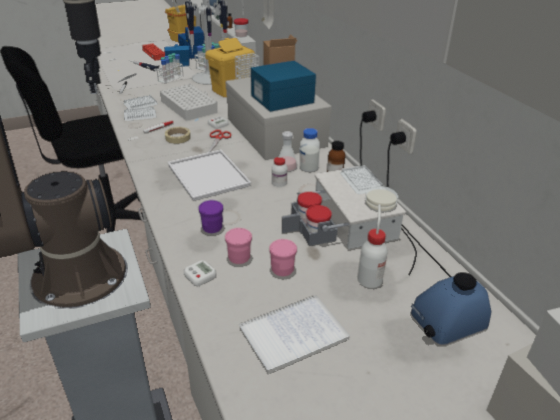

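View pics/top0.png

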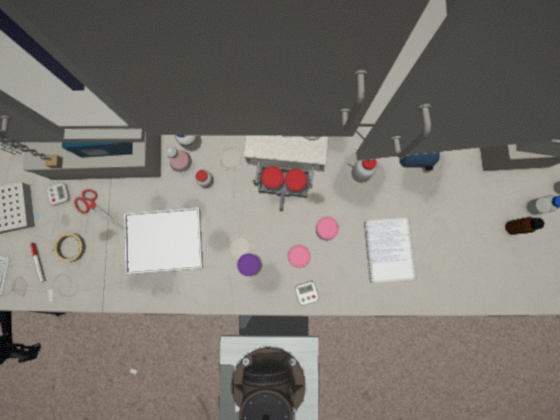

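The carrier with two red-capped cups is at top (283,183), partly under the shelf, with its lug pointing toward the robot at (283,203). The tray is at top (163,240). The pink cups at (299,256) and (327,228) and the purple one at (249,265) are look-alikes, because the meant cups are the red-capped ones in the grey carrier. I'll measure next and check that with a crop.

```bash
cat > h.py <<'E'
from plant import *
import cv2, numpy as np
from scipy.optimize import least_squares
C={n:calibration(n) for n in("side","top")}
F=np.diag([1,-1,-1.])
def KD(n):
    c=C[n];return np.array([[c["fx"],0,c["cx"]],[0,c["fy"],c["cy"]],[0,0,1]]),np.array(c["distortion"])
def RT(n):
    V=C[n]["view"];return F@V[:3,:3],F@V[:3,3]
def proj(n,P):
    K,D=KD(n);R,t=RT(n);return cv2.projectPoints(np.array(P,float).reshape(-1,3),cv2.Rodrigues(R)[0],t,K,D)[0].reshape(-1,2)
def onz(n,px,z):
    K,D=KD(n);R,t=RT(n);u=cv2.undistortPoints(np.array(px,float).reshape(-1,1,2),K,D).reshape(-1,2)
    o=-R.T@t;d=np.c_[u,np.ones(len(u))]@R
    return o+d*((z-o[2])/d[:,2])[:,None]
def tri(a,b):
    f=lambda P:np.r_[proj("side",P)[0]-a,proj("top",P)[0]-b]
    r=least_squares(f,[650,0,50]);return r.x,np.abs(r.fun).max()
def crop(n,x0,y0,w,h,s,name,im=None,draw=None):
    im=camera(n) if im is None else im
    im=im[:,:,::-1].copy();c=cv2.resize(im[y0:y0+h,x0:x0+w],None,fx=s,fy=s,interpolation=cv2.INTER_CUBIC)
    for p in (draw if draw is not None else []): cv2.circle(c,(int((p[0]-x0+.5)*s),int((p[1]-y0+.5)*s)),2,(0,255,0),-1)
    cv2.imwrite(f"pics/{name}.png",c)
E
python3 - <<'E'
from h import *
np.set_printoptions(precision=1,suppress=True)
crop("side",265,175,140,110,5,"sc");crop("top",230,120,150,110,5,"tc")
for l,a,b in(("lug",(287,220),(284,202)),("carr",(315,227),(283,183)),("shelf",(332,201),(285,160)),("tray",(206,176),(160,239)),("cup_a",(306,218),(273,181))):print(l,tri(a,b))
for n in("side","top"):
  for l in("cup_a","carrier","tray","lug","handle","wash_bottle","flask"):
    print(n,l,[(round(d["p"],2),np.array(d["xy"]),int(d["pixels"].sum())) for d in silhouettes(l,n)])
# tray corners
im=camera("top")
for p in [(126,211),(199,208),(202,268),(127,273)]: print(onz("top",p,16))
print(onz("top",[(299,256),(327,228),(249,265)],76))
E
```

```text
lug (array([576.3, -43.2,  47.1]), np.float64(1.7414554039150403))
carr (array([659.2, -43.3,  -2.7]), np.float64(1.2738159750167881))
shelf (array([712.3, -46.7,  79.5]), np.float64(0.3272230085487422))
tray (array([457.6, 372.6, -13.6]), np.float64(1.3066808575782431))
cup_a (array([654.8,  -6.4,   8.2]), np.float64(1.2862422848274662))
side cup_a [(0.97, array([315.2, 215.8]), 478), (0.92, array([210. , 213.3]), 663), (0.89, array([239.1, 245.3]), 813), (0.76, array([304.7, 198.9]), 449), (0.62, array([285.2, 255.2]), 806)]
side carrier [(0.95, array([308.4, 229. ]), 1171)]
side tray [(0.73, array([207.2, 173.9]), 2512)]
side lug [(0.86, array([308.9, 226. ]), 1091)]
side handle [(0.57, array([334.9, 223.8]), 57)]
side wash_bottle [(0.92, array([374., 260.]), 1437)]
side flask [(0.74, array([287.6, 151.2]), 403)]
top cup_a [(0.97, array([272.6, 177.1]), 418), (0.96, array([249.4, 262.4]), 413), (0.71, array([325.1, 229.7]), 430), (0.69, array([294.5, 179.9]), 424), (0.61, array([295.5, 251.9]), 372), (0.43, array([177.9, 157.3]), 468)]
top carrier [(0.64, array([282.3, 185.9]), 671)]
top tray [(0.69, array([160.6, 238.7]), 4559)]
top lug [(0.93, array([283.4, 185.5]), 621), (0.59, array([260.1, 169.8]), 40)]
top handle []
top wash_bottle [(0.71, array([365.8, 168.1]), 464)]
top flask [(0.57, array([178. , 158.4]), 445)]
[[552.2 481.6  16. ]]
[[564.3 236.9  16. ]]
[[367.  220.3  16. ]]
[[347.7 466.5  16. ]]
[[ 407.8  -92.8   76. ]
 [ 496.  -180.7   76. ]
 [ 378.7   62.4   76. ]]
```

View pics/sc.png

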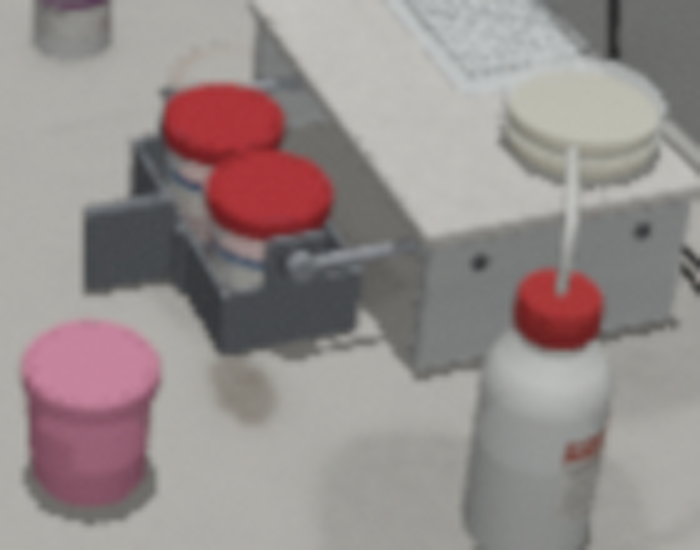

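View pics/tc.png

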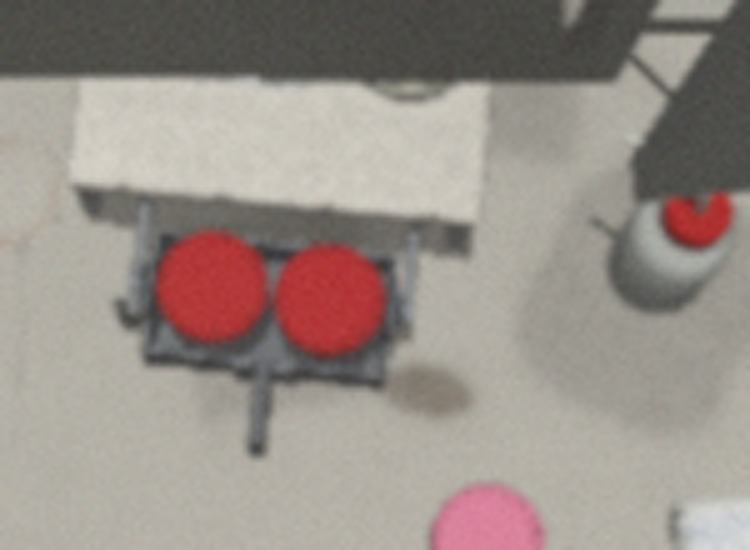

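```bash
python3 - <<'E'
from h import *
np.set_printoptions(precision=1,suppress=True)
T=lambda x,y:np.array([x/5-.4+230,y/5-.4+120]); S=lambda x,y:np.array([x/5-.4+265,y/5-.4+175])
obs=[("top",T(212,286),(0,39,80)),("top",T(330,300),(0,-39,80)),("top",T(257,447),(-97,0,58)),("top",T(146,360),(-42,81,44)),("top",T(384,382),(-42,-81,44)),
("side",S(224,122),(0,39,80)),("side",S(270,185),(0,-39,80)),("side",S(85,208),(-97,0,58)),("side",S(87,292),(-97,0,0)),("side",S(218,300),(-42,-81,44)),("side",S(222,350),(-42,-81,0)),("side",S(357,330),(42,-81,0))]
def W(p,q):
    c,s=np.cos(p[2]),np.sin(p[2]);return [p[0]+c*q[0]-s*q[1],p[1]+s*q[0]+c*q[1],q[2]]
f=lambda p:np.concatenate([proj(n,W(p,q))[0]-px for n,px,q in obs])
r=least_squares(f,[655,-43,0],loss="soft_l1");print(r.x[:2],r.x[2]);print(f(r.x).reshape(-1,2))
p=r.x
for q in[(-75,0,42),(-97,0,42),(80,0,60)]:print(q,W(p,q))
print("shelf top edge",onz("top",[T(75,187),T(475,222)],97))
print(onz("side",[S(255,8),S(425,240)],97),onz("side",[S(427,255)],85))
print("bottle",onz("side",[(372,283)],0),onz("top",[T(655,300)],30),tri((370,274),(359,168)),tri((282,165),(182,161)))
E
```

```text
[653.6 -44.2] -0.0960332422194534
[[-0.2  0.2]
 [ 0.5 -0.1]
 [-0.2  0.1]
 [-0.9 -1.1]
 [ 0.9 -0.4]
 [-0.4 -1.6]
 [ 0.1  0.6]
 [-0.3  0.4]
 [-1.  -0.2]
 [ 1.1 -0.8]
 [-0.5  1.6]
 [ 0.2  0.3]]
(-75, 0, 42) [np.float64(578.9608978057788), np.float64(-37.03724904867158), 42]
(-97, 0, 42) [np.float64(557.0622660848023), np.float64(-34.92776362586281), 42]
(80, 0, 60) [np.float64(733.2467122035677), np.float64(-51.89953270936979), 60]
shelf top edge [[ 717.6   81.1   97. ]
 [ 697.  -172.3   97. ]]
[[ 715.4   69.6   97. ]
 [ 692.7 -178.9   97. ]] [[ 696.1 -177.3   85. ]]
bottle [[ 689.6 -318.8    0. ]] [[ 662.1 -299.3   30. ]] (array([ 700.3, -296.2,    9.8]), np.float64(1.7524962739859689)) (array([717.1, 304. ,  12.1]), np.float64(2.5200497435940292))
```

The fit agrees with both views to under 2 px. The carrier origin is about (654,-44) with yaw -0.096, and the lug grip point is (579,-37,42). The shelf front is about (706,-47), and the bar is about 27 mm inside it. The crops confirm that the carrier's cups are the red-lidded ones.

First I'll move above the lug.

Request:
move_arm(
  commands=[
    {"delta_pos": [570, 568, 100], "rotation": [0, 0, -0.153]},
    {"delta_pos": [570, 568, 100], "rotation": [0, 0, -0.153]},
    {"delta_pos": [570, 568, 100], "rotation": [0, 0, -0.153]},
    {"delta_pos": [570, 568, 100], "rotation": [0, 0, -0.153]},
    {"delta_pos": [570, 568, 100], "rotation": [0, 0, -0.153]},
    {"delta_pos": [570, 568, 100], "rotation": [0, 0, -0.153]},
    {"delta_pos": [570, 568, 100], "rotation": [0, 0, -0.153]},
    {"delta_pos": [570, 568, 100], "rotation": [0, 0, -0.153]},
  ],
  fingers=50,
  squeeze=40,
)

```text
time: 2.55
tcp_pos: [370.3, 311.6, 254.8]
tool_rot: [0.999, -0.048, 0.0, -0.0]
ft_force: [1.4, 1.2, -0.5]
opening: 49.9
```

```bash
cat >> h.py <<'E'
from scipy.spatial.transform import Rotation as Ro
def go(pos,yaw,roty=0):
    """tool-frame delta from the measured pose to TCP pos, tool pointing down, tool x at world yaw"""
    s=get_state();R=Ro.from_quat(s["tool_rot"]);T=Ro.from_euler("z",yaw)*Ro.from_euler("x",np.pi)
    print("t",round(s["time"],2),"tcp",np.round(s["tcp_pos"],1),"yaw",np.round(np.arctan2(*(R.as_matrix()[:2,0][::-1])),3),"open",round(s["opening"],1),"F",np.round(s["ft_force"],1),"q",np.round(s["q"],2))
    print("delta",np.round(R.inv().apply(np.array(pos)-s["tcp_pos"]),1),"rot",np.round((R.inv()*T).as_rotvec(),3))
E
python3 - <<'E'
from h import *
go([579,-37,200],-.096)
E
```

```text
t 2.55 tcp [370.3 311.6 254.8] yaw -0.095 open 49.9 F [ 1.4  1.2 -0.5] q [ 1.11  0.08 -0.47  0.   -1.02  0.37]
delta [240.8 327.3  54.6] rot [-0.001 -0.001  0.001]
```

Request:
move_arm(
  commands=[
    {"delta_pos": [241, 327, 55], "rotation": [0, 0, 0]},
    {"delta_pos": [241, 327, 55], "rotation": [0, 0, 0]},
    {"delta_pos": [241, 327, 55], "rotation": [0, 0, 0]},
    {"delta_pos": [241, 327, 55], "rotation": [0, 0, 0]},
    {"delta_pos": [241, 327, 55], "rotation": [0, 0, 0]},
    {"delta_pos": [241, 327, 55], "rotation": [0, 0, 0]},
    {"delta_pos": [241, 327, 55], "rotation": [0, 0, 0]},
    {"delta_pos": [241, 327, 55], "rotation": [0, 0, 0]},
  ],
)

```text
time: 3.35
tcp_pos: [574.3, -28.7, 200.9]
tool_rot: [0.999, -0.048, 0.0, -0.0]
ft_force: [1.1, 0.1, -0.2]
opening: 50.0
```

```bash
python3 - <<'E'
from h import *
go([579,-37,200],-.096)
E
```

```text
t 3.35 tcp [574.3 -28.7 200.9] yaw -0.096 open 50.0 F [ 1.1  0.1 -0.2] q [ 0.29  0.28 -0.35  0.   -0.94  1.18]
delta [5.5 7.8 0.9] rot [-0.    -0.001  0.   ]
```

Request:
move_arm(
  commands=[
    {"delta_pos": [0, 0, 0], "rotation": [0, 0, 0]},
    {"delta_pos": [0, 0, 0], "rotation": [0, 0, 0]},
  ],
)

```text
time: 3.55
tcp_pos: [573.4, -28.1, 200.3]
tool_rot: [0.999, -0.049, -0.001, 0.0]
ft_force: [0.1, 0.9, -0.0]
opening: 49.8
```

```bash
python3 - <<'E'
from h import *
go([579,-37,97],-.096)
im=camera("top");crop("top",230,120,150,110,5,"t1",im,proj("top",[[579,-37,58]]));crop("side",225,120,180,140,4,"s1")
E
```

```text
t 3.55 tcp [573.4 -28.1 200.3] yaw -0.099 open 49.8 F [ 0.1  0.9 -0. ] q [ 0.29  0.28 -0.35 -0.   -0.94  1.18]
delta [  6.6   8.2 103.3] rot [ 0.     0.001 -0.003]
```

View pics/s1.png

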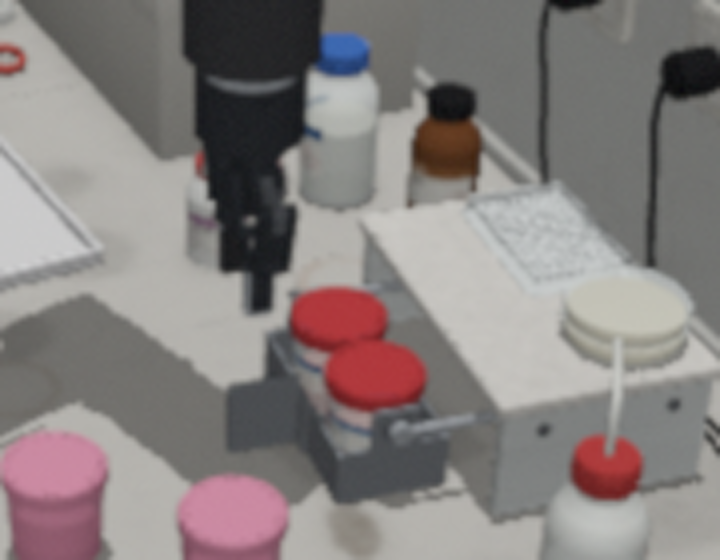

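The gripper hangs above the lug, and the fingers in the crop at (260,290) are over the fin at (260,410). I'll line up and go down.

Request:
move_arm(
  commands=[
    {"delta_pos": [6.6, 8.2, 20], "rotation": [0, 0, 0]},
    {"delta_pos": [6.6, 8.2, 40], "rotation": [0, 0, 0]},
    {"delta_pos": [6.6, 8.2, 60], "rotation": [0, 0, 0]},
    {"delta_pos": [6.6, 8.2, 80], "rotation": [0, 0, 0]},
    {"delta_pos": [6.6, 8.2, 95], "rotation": [0, 0, 0]},
    {"delta_pos": [6.6, 8.2, 103], "rotation": [0, 0, 0]},
    {"delta_pos": [6.6, 8.2, 103], "rotation": [0, 0, 0]},
  ],
)

```text
time: 4.35
tcp_pos: [578.5, -34.4, 97.5]
tool_rot: [0.999, -0.047, -0.001, 0.0]
ft_force: [0.0, -0.2, -0.5]
opening: 49.6
```

```bash
python3 - <<'E'
from h import *
go([579,-37,97],-.096)
crop("top",230,120,150,110,5,"t2");crop("side",225,120,180,140,4,"s2")
E
```

```text
t 4.35 tcp [578.5 -34.4  97.5] yaw -0.094 open 49.6 F [ 0.  -0.2 -0.5] q [ 0.28  0.42 -0.44 -0.   -0.71  1.2 ]
delta [0.7 2.5 0.5] rot [0.    0.001 0.002]
```

View pics/s2.png

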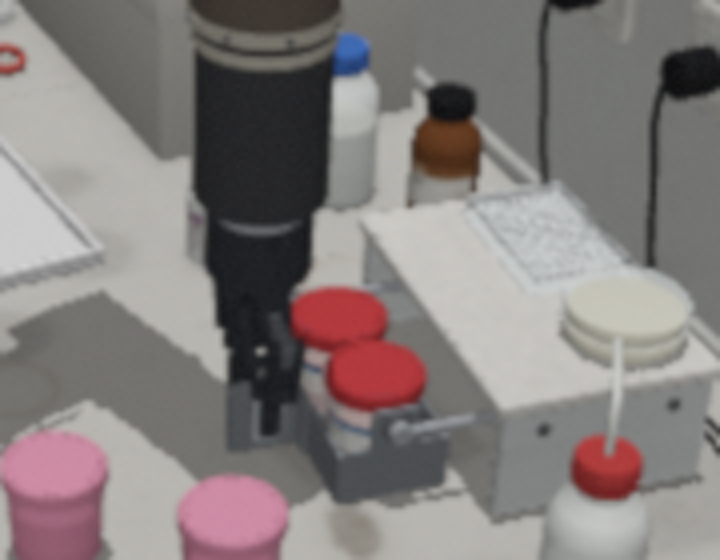

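View pics/t2.png

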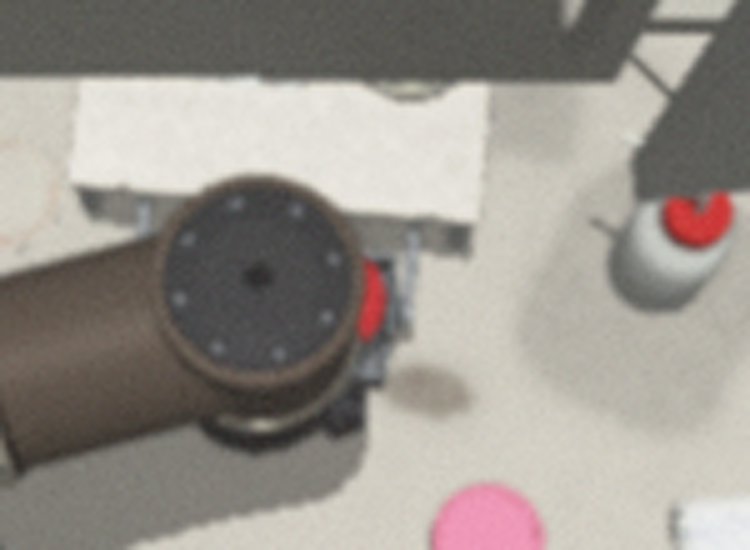

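The fingers straddle the fin (side crop at 265,400), so I'll close.

Request:
move_arm(
  commands=[
    {"delta_pos": [0, 2.5, 0], "rotation": [0, 0, 0]},
    {"delta_pos": [0, 2.5, 0], "rotation": [0, 0, 0]},
    {"delta_pos": [0, 2.5, 0], "rotation": [0, 0, 0]},
    {"delta_pos": [0, 2.5, 0], "rotation": [0, 0, 0]},
    {"delta_pos": [0, 2.5, 0], "rotation": [0, 0, 0]},
    {"delta_pos": [0, 2.5, 0], "rotation": [0, 0, 0]},
  ],
  fingers=0,
)

```text
time: 5.05
tcp_pos: [579.4, -37.7, 98.8]
tool_rot: [0.999, -0.047, 0.001, -0.0]
ft_force: [-1.3, 2.2, 6.3]
opening: 9.2
```

Request:
move_arm(
  commands=[
    {"delta_pos": [-8, 2.5, 0], "rotation": [0, 0, 0]},
    {"delta_pos": [-20, 2.5, 0], "rotation": [0, 0, 0]},
    {"delta_pos": [-34, 2.5, 0], "rotation": [0, 0, 0]},
    {"delta_pos": [-48, 2.5, 0], "rotation": [0, 0, 0]},
    {"delta_pos": [-62, 2.5, 0], "rotation": [0, 0, 0]},
    {"delta_pos": [-76, 2.5, 0], "rotation": [0, 0, 0]},
    {"delta_pos": [-90, 2.5, 0], "rotation": [0, 0, 0]},
    {"delta_pos": [-98, 2.5, 0], "rotation": [0, 0, 0]},
  ],
)

```text
time: 5.85
tcp_pos: [482.0, -30.8, 98.7]
tool_rot: [0.999, -0.048, 0.002, -0.0]
ft_force: [5.2, -1.1, -0.2]
opening: 9.3
```

Request:
move_arm(
  commands=[
    {"delta_pos": [-2, 0, 0], "rotation": [0, 0, 0]},
    {"delta_pos": [-2, 0, 0], "rotation": [0, 0, 0]},
    {"delta_pos": [-2, 0, 0], "rotation": [0, 0, 0]},
  ],
)

```text
time: 6.15
tcp_pos: [480.0, -30.6, 98.7]
tool_rot: [0.999, -0.048, 0.001, -0.0]
ft_force: [-0.2, 2.8, 11.1]
opening: 9.3
```

```bash
python3 - <<'E'
from h import *
go([479.5,-27,97],-.096)
crop("top",230,120,150,110,5,"t3");crop("side",225,120,180,140,4,"s3")
E
```

```text
t 6.15 tcp [480.  -30.6  98.7] yaw -0.095 open 9.3 F [-0.2  2.8 11.1] q [ 0.35  0.29 -0.66  0.   -0.62  1.13]
delta [-0.9 -3.6  1.7] rot [-0.001 -0.001  0.001]
```

View pics/s3.png

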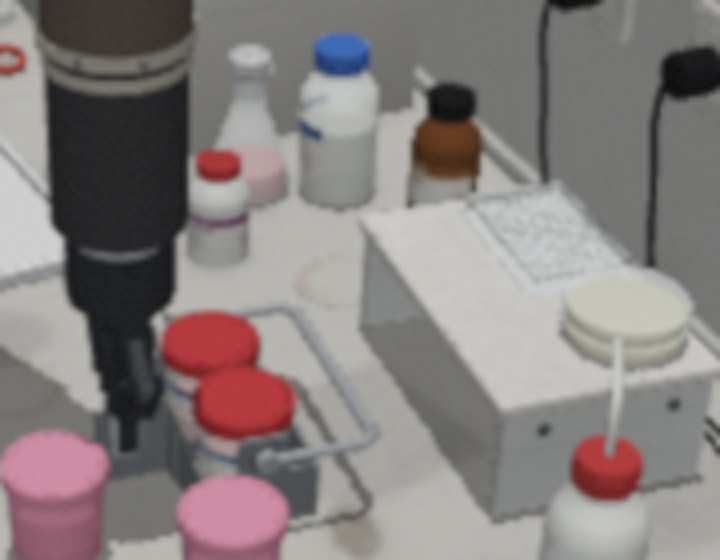

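The carrier is out, and the handle loop in the side crop at (290,310)–(375,435) is clear of the shelf front. I'll let go, rise, and turn for the bar.

Request:
move_arm(
  commands=[
    {"delta_pos": [0, 0, 0], "rotation": [0, 0, 0]},
    {"delta_pos": [0, 0, 0], "rotation": [0, 0, 0]},
    {"delta_pos": [0, 0, 0], "rotation": [0, 0, 0]},
    {"delta_pos": [0, 0, 0], "rotation": [0, 0, 0]},
    {"delta_pos": [0, 0, -15], "rotation": [0, 0, 0]},
    {"delta_pos": [0, 0, -50], "rotation": [0, 0, 0]},
    {"delta_pos": [0, 0, -95], "rotation": [0, 0, 0]},
    {"delta_pos": [0, 0, -120], "rotation": [0, 0, 0]},
  ],
  fingers=50,
)

```text
time: 7.05
tcp_pos: [479.7, -30.9, 220.9]
tool_rot: [0.999, -0.048, 0.001, -0.0]
ft_force: [1.6, -1.0, -0.4]
opening: 50.0
```

Request:
move_arm(
  commands=[
    {"delta_pos": [0, -150, -20], "rotation": [0, 0, 0.15]},
    {"delta_pos": [0, -150, -20], "rotation": [0, 0, 0.3]},
    {"delta_pos": [0, -150, -20], "rotation": [0, 0, 0.45]},
    {"delta_pos": [0, -150, -20], "rotation": [0, 0, 0.6]},
    {"delta_pos": [0, -150, -20], "rotation": [0, 0, 0.75]},
    {"delta_pos": [0, -150, -20], "rotation": [0, 0, 0.9]},
    {"delta_pos": [0, -150, -20], "rotation": [0, 0, 1.05]},
    {"delta_pos": [0, -150, -20], "rotation": [0, 0, 1.2]},
  ],
)

```text
time: 7.85
tcp_pos: [493.1, 118.3, 237.6]
tool_rot: [0.808, -0.589, -0.0, 0.0]
ft_force: [-0.2, -1.1, -0.3]
opening: 49.8
```

```bash
python3 - <<'E'
from h import *
go([479.5,-27,220],-1.667)
im=camera("top");cv2.imwrite("pics/t4f.png",im[:,:,::-1])
crop("top",220,130,150,110,5,"t4",im);crop("side",225,160,150,110,5,"s4")
for n in("side","top"):
  for l in("lug","handle_bar","carrier","cup_a"):
    print(n,l,[(round(d["p"],2),np.round(d["xy"],1)) for d in tip_of(l,n)])
E
```

```text
t 7.85 tcp [493.1 118.3 237.6] yaw -1.26 open 49.8 F [-0.2 -1.1 -0.3] q [ 0.62  0.14 -0.45 -0.   -0.99 -0.31]
delta [134.2  57.4  17.6] rot [ 0.001 -0.     0.407]
side lug [(0.72, array([255.1, 221.7]))]
side handle_bar [(0.58, array([311.5, 213.7]))]
side carrier [(0.79, array([283.8, 237.2]))]
side cup_a [(0.87, array([282.3, 240.9])), (0.84, array([274.6, 221.8])), (0.62, array([280.3, 268.9])), (0.6, array([237.6, 257.8])), (0.58, array([210.9, 229.9]))]
top lug [(0.92, array([281.3, 233.4])), (0.22, array([285.1, 182.4]))]
top handle_bar [(0.7, array([287.2, 183.4])), (0.6, array([269.3, 210.3]))]
top carrier [(0.87, array([281.6, 212.1]))]
top cup_a [(0.76, array([323.2, 230.4])), (0.72, array([297.9, 253.3])), (0.61, array([249.8, 262.1])), (0.6, array([271.5, 210.6]))]
```

View pics/s4.png

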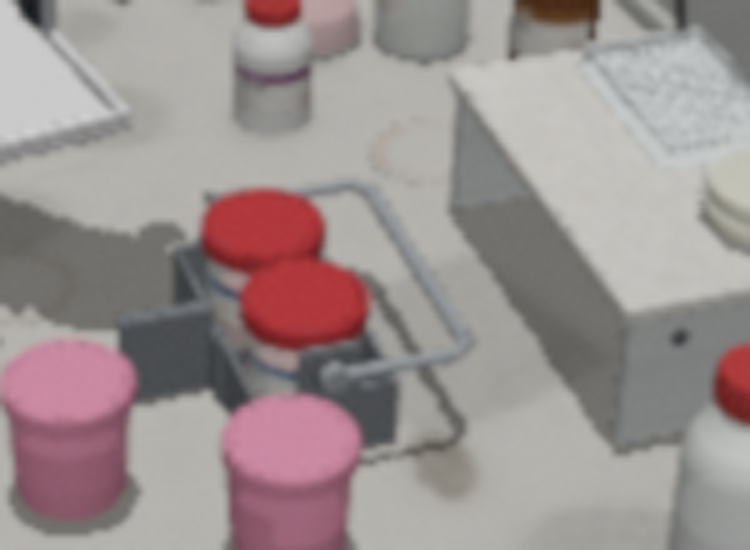

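View pics/t4.png

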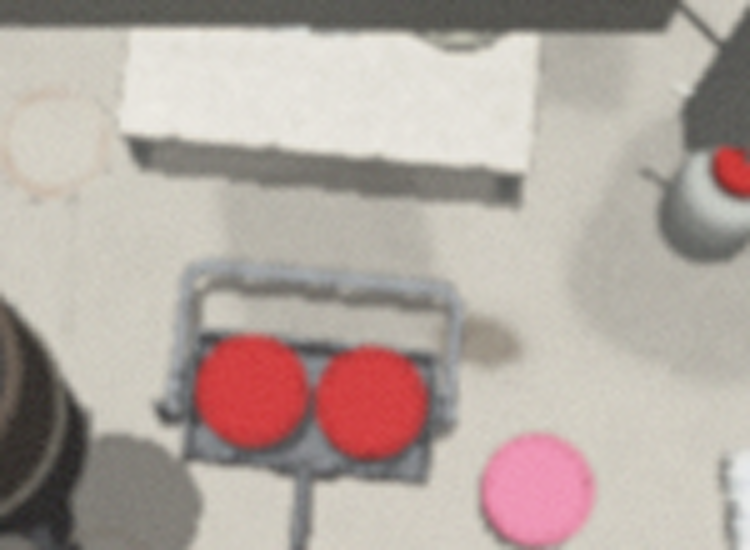

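```bash
python3 - <<'E'
from h import *
np.set_printoptions(precision=1,suppress=True)
T=lambda x,y:np.array([x/5-.4+220,y/5-.4+130]); S=lambda x,y:np.array([x/5-.4+225,y/5-.4+160])
obs=[("top",T(251,391),(0,39,80)),("top",T(371,403),(0,-39,80)),("top",T(187,458),(-42,81,44)),("top",T(427,480),(-42,-81,44)),("top",T(325,280),(80,0,60)),("top",T(303,478),(-45,0,58)),
("side",S(263,228),(0,39,80)),("side",S(305,300),(0,-39,80)),("side",S(118,318),(-97,0,58)),("side",S(124,402),(-97,0,0)),("side",S(398,440),(42,-81,0))]
def W(p,q):
    c,s=np.cos(p[2]),np.sin(p[2]);return [p[0]+c*q[0]-s*q[1],p[1]+s*q[0]+c*q[1],q[2]]
f=lambda p:np.concatenate([proj(n,W(p,q))[0]-px for n,px,q in obs])
r=least_squares(f,[555,-40,-.1],loss="soft_l1");print(r.x[:2],r.x[2]);print(f(r.x).reshape(-1,2))
p=r.x;b=W(p,(80,0,60));print("bar",b)
print("bar seen",onz("top",[T(190,266)],62),onz("top",[T(460,292)],62),onz("side",[S(365,187)],60),onz("side",[S(465,345)],60))
go([b[0],b[1],220],p[2]-np.pi/2)
E
```

```text
[554.5 -39.1] -0.0876367271798346
[[ 0.   0. ]
 [ 0.6 -0. ]
 [-1.1 -0.3]
 [ 0.8  0.1]
 [-0.1 -0.2]
 [ 0.6 -1.4]
 [-0.3 -1.5]
 [ 0.1 -0.6]
 [-0.2  0.4]
 [-1.  -0. ]
 [ 0.   0.4]]
bar [np.float64(634.2257145640508), np.float64(-46.116702846850366), 60]
bar seen [[641.7  40.6  62. ]] [[ 626.1 -133.7   62. ]] [[640.9  36.3  60. ]] [[ 625.5 -127.1   60. ]]
t 8.35 tcp [493.4 118.3 237.9] yaw -1.253 open 50.3 F [-0.5 -0.  -0.2] q [ 0.6  0.1 -0.5  0.  -1.  -0.3]
delta [200.2 -82.4  17.9] rot [ 0.  -0.   0.4]
```

Request:
move_arm(
  commands=[
    {"delta_pos": [200, -82.4, 10], "rotation": [0, 0, 0.1]},
    {"delta_pos": [200, -82.4, 10], "rotation": [0, 0, 0.2]},
    {"delta_pos": [200, -82.4, 10], "rotation": [0, 0, 0.3]},
    {"delta_pos": [200, -82.4, 10], "rotation": [0, 0, 0.405]},
    {"delta_pos": [200, -82.4, 10], "rotation": [0, 0, 0.405]},
    {"delta_pos": [200, -82.4, 10], "rotation": [0, 0, 0.405]},
    {"delta_pos": [200, -82.4, 10], "rotation": [0, 0, 0.405]},
  ],
  fingers=36,
  squeeze=25,
)

```text
time: 9.05
tcp_pos: [633.6, -46.2, 227.4]
tool_rot: [-0.675, 0.738, 0.0, -0.0]
ft_force: [-0.5, -0.2, -0.3]
opening: 36.2
```

```bash
python3 - <<'E'
from h import *
go([634.3,-46.1,114],-1.66)
E
```

```text
t 9.05 tcp [633.6 -46.2 227.4] yaw -1.659 open 36.2 F [-0.5 -0.2 -0.3] q [ 0.23  0.35 -0.18 -0.   -1.04 -0.32]
delta [-1.000e-01 -8.000e-01  1.134e+02] rot [ 0.001 -0.     0.001]
```

Request:
move_arm(
  commands=[
    {"delta_pos": [0, -0.7, 25], "rotation": [0, 0, 0]},
    {"delta_pos": [0, -0.7, 55], "rotation": [0, 0, 0]},
    {"delta_pos": [0, -0.7, 80], "rotation": [0, 0, 0]},
    {"delta_pos": [0, -0.7, 98], "rotation": [0, 0, 0]},
    {"delta_pos": [0, -0.7, 110], "rotation": [0, 0, 0]},
    {"delta_pos": [0, -0.7, 112], "rotation": [0, 0, 0]},
    {"delta_pos": [0, -0.7, 112], "rotation": [0, 0, 0]},
  ],
)

```text
time: 9.75
tcp_pos: [634.8, -45.4, 116.5]
tool_rot: [-0.676, 0.737, -0.0, 0.0]
ft_force: [-0.0, -0.3, 0.8]
opening: 36.1
```

```bash
python3 - <<'E'
from h import *
go([634.3,-46.1,114],-1.66)
crop("top",220,130,150,110,5,"t5");crop("side",225,160,150,110,5,"s5")
E
```

```text
t 9.75 tcp [634.8 -45.4 116.5] yaw -1.658 open 36.1 F [-0.  -0.3  0.8] q [ 0.23  0.47 -0.29  0.   -0.81 -0.32]
delta [0.7 0.4 2.5] rot [-0.    -0.     0.002]
```

View pics/s5.png

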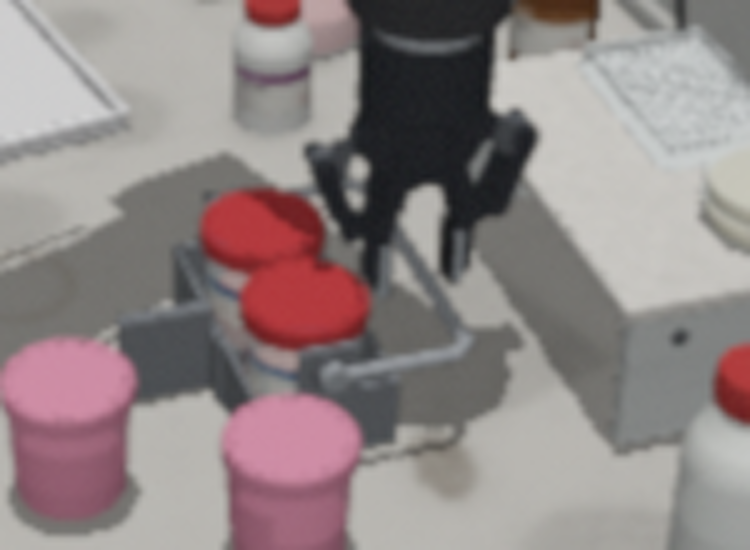

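The bar at side crop (410,255) lies between the fingers, so I'll close.

Request:
move_arm(
  commands=[
    {"delta_pos": [0.5, 0, 2], "rotation": [0, 0, 0]},
    {"delta_pos": [0.5, 0, 2], "rotation": [0, 0, 0]},
    {"delta_pos": [0.5, 0, 2], "rotation": [0, 0, 0]},
    {"delta_pos": [0.5, 0, 2], "rotation": [0, 0, 0]},
    {"delta_pos": [0.5, 0, 2], "rotation": [0, 0, 0]},
  ],
  fingers=0,
)

```text
time: 10.35
tcp_pos: [635.1, -46.6, 114.5]
tool_rot: [-0.675, 0.738, -0.0, 0.0]
ft_force: [0.3, 1.5, 3.7]
opening: 8.7
```

```bash
python3 - <<'E'
from h import *
go([634.3,-46.1,114],-1.66)
# arc in tool frame
for a in np.r_[0:1.6:.1]: print(round(a,2),"y",round(80*(1-np.cos(a)),1),"z",round(-80*np.sin(a),1))
E
```

```text
t 10.35 tcp [635.1 -46.6 114.5] yaw -1.659 open 8.7 F [0.3 1.5 3.7] q [ 0.23  0.47 -0.29  0.   -0.81 -0.32]
delta [-0.4  0.8  0.4] rot [-0.001  0.     0.001]
0.0 y 0.0 z -0.0
0.1 y 0.4 z -8.0
0.2 y 1.6 z -15.9
0.3 y 3.6 z -23.6
0.4 y 6.3 z -31.2
0.5 y 9.8 z -38.4
0.6 y 14.0 z -45.2
0.7 y 18.8 z -51.5
0.8 y 24.3 z -57.4
0.9 y 30.3 z -62.7
1.0 y 36.8 z -67.3
1.1 y 43.7 z -71.3
1.2 y 51.0 z -74.6
1.3 y 58.6 z -77.1
1.4 y 66.4 z -78.8
1.5 y 74.3 z -79.8
```

Request:
move_arm(
  commands=[
    {"delta_pos": [0, 0.4, -8], "rotation": [0, 0, 0]},
    {"delta_pos": [0, 1.6, -15.9], "rotation": [0, 0, 0]},
    {"delta_pos": [0, 3.6, -23.6], "rotation": [0, 0, 0]},
    {"delta_pos": [0, 6.3, -31.2], "rotation": [0, 0, 0]},
    {"delta_pos": [0, 9.8, -38.4], "rotation": [0, 0, 0]},
    {"delta_pos": [0, 14, -45.2], "rotation": [0, 0, 0]},
    {"delta_pos": [0, 18.8, -51.5], "rotation": [0, 0, 0]},
    {"delta_pos": [0, 24.3, -57.4], "rotation": [0, 0, 0]},
  ],
)

```text
time: 11.15
tcp_pos: [610.8, -44.3, 172.4]
tool_rot: [-0.675, 0.738, -0.001, 0.001]
ft_force: [6.0, -0.3, 0.4]
opening: 8.9
```

```bash
python3 - <<'E'
from h import *
go([634.3-24.3,-44,171.4],-1.66)
crop("side",225,130,150,140,4,"s6")
E
```

```text
t 11.15 tcp [610.8 -44.3 172.4] yaw -1.659 open 8.9 F [ 6.  -0.3  0.4] q [ 0.25  0.37 -0.3   0.   -0.9  -0.33]
delta [-0.3  0.8  1. ] rot [-0.002  0.     0.001]
```

View pics/s6.png

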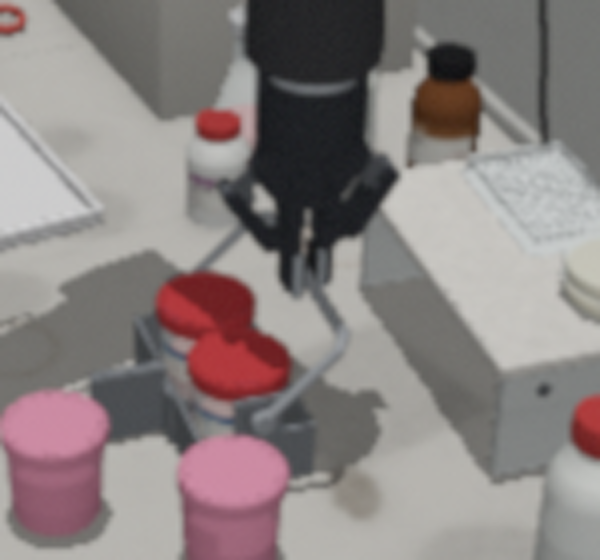

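Request:
move_arm(
  commands=[
    {"delta_pos": [0, 6, -5], "rotation": [0, 0, 0]},
    {"delta_pos": [0, 12.5, -9.4], "rotation": [0, 0, 0]},
    {"delta_pos": [0, 19.4, -13.2], "rotation": [0, 0, 0]},
    {"delta_pos": [0, 26.7, -16.4], "rotation": [0, 0, 0]},
    {"delta_pos": [0, 34.3, -18.8], "rotation": [0, 0, 0]},
    {"delta_pos": [0, 42.1, -20.4], "rotation": [0, 0, 0]},
    {"delta_pos": [0, 47, -21], "rotation": [0, 0, 0]},
    {"delta_pos": [0, 47, -21], "rotation": [0, 0, 0]},
  ],
)

```text
time: 12.0
tcp_pos: [565.7, -40.1, 196.1]
tool_rot: [-0.676, 0.737, -0.002, 0.003]
ft_force: [3.4, 0.4, 16.4]
opening: 8.8
```

```bash
python3 - <<'E'
from h import *
go([554,-39,194],-1.66)
crop("side",225,130,150,140,4,"s7")
E
```

```text
t 12.0 tcp [565.7 -40.1 196.1] yaw -1.657 open 8.8 F [ 3.4  0.4 16.4] q [ 0.28  0.27 -0.38  0.   -0.91 -0.36]
delta [-0.1 11.7  2. ] rot [-0.007  0.001  0.003]
```

View pics/s7.png

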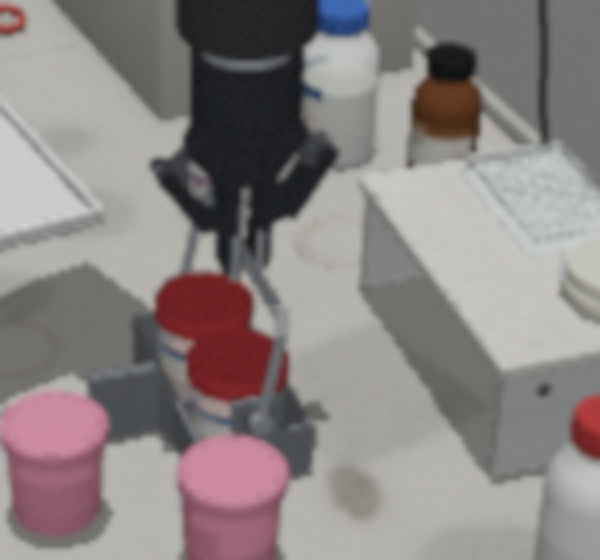

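Request:
move_arm(
  commands=[
    {"delta_pos": [0, 0, 0], "rotation": [0, 0, 0]},
    {"delta_pos": [0, 0, 0], "rotation": [0, 0, 0]},
    {"delta_pos": [0, 4, 0], "rotation": [0, 0, 0]},
    {"delta_pos": [0, 8, 0], "rotation": [0, 0, 0]},
    {"delta_pos": [0, 11, 0], "rotation": [0, 0, 0]},
    {"delta_pos": [0, 11, 0], "rotation": [0, 0, 0]},
    {"delta_pos": [0, 11, 0], "rotation": [0, 0, 0]},
  ],
  fingers=40,
  squeeze=80,
)

```text
time: 12.75
tcp_pos: [552.6, -39.3, 192.3]
tool_rot: [-0.675, 0.738, -0.0, -0.0]
ft_force: [-1.0, 0.5, 0.7]
opening: 39.8
```

```bash
python3 - <<'E'
from h import *
go([554,-39,194],-1.66)
crop("side",225,130,150,140,4,"s8")
crop("top",220,130,150,110,5,"t8")
E
```

```text
t 12.75 tcp [552.6 -39.3 192.3] yaw -1.659 open 39.8 F [-1.   0.5  0.7] q [ 0.28  0.26 -0.41  0.   -0.9  -0.37]
delta [-0.4 -1.3 -1.7] rot [ 0.    -0.     0.001]
```

View pics/s8.png

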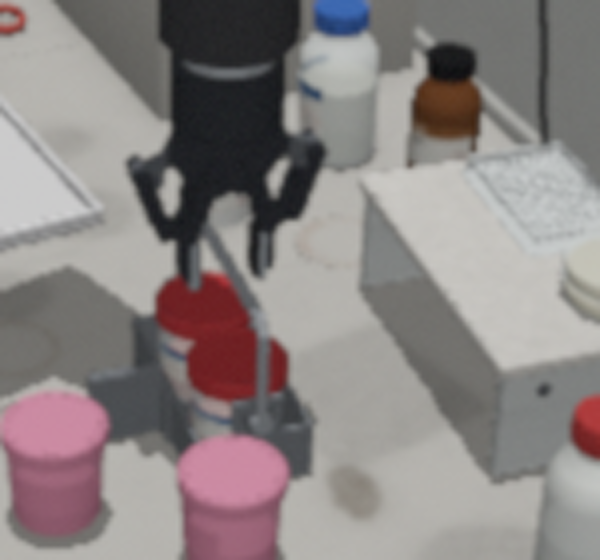

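```bash
python3 - <<'E'
from h import *
np.set_printoptions(precision=1,suppress=True)
S=lambda x,y:np.array([x/4-.4+225,y/4-.4+130])
print("bar corner -y",onz("side",[S(262,318)],138),"bar between fingers",onz("side",[S(218,242)],140))
c,s=np.cos(-.0876),np.sin(-.0876)
for x in(546,550,554,558):
  print(x,(proj("side",[[x+s*80,-39-c*80,138]])[0]-[225,130])*4,(proj("side",[[x,-39,140]])[0]-[225,130])*4)
# lids and lug now
print(onz("side",[S(238,352)],80), [554.5+s*39,-39-c*39])
im=cv2.imread("pics/s8.png");cv2.imwrite("pics/s8z.png",cv2.resize(im[200:480,80:330],None,fx=2.5,fy=2.5,interpolation=cv2.INTER_CUBIC)[:600])
E
```

```text
bar corner -y [[ 546.1 -114.8  138. ]] bar between fingers [[554.5 -22.1 140. ]]
546 [253.  321.8] [214.8 255.3]
550 [258.6 320.5] [220.2 254.1]
554 [264.1 319.2] [225.5 252.9]
558 [269.7 317.9] [230.9 251.7]
[[549.6 -70.4  80. ]] [np.float64(551.087967762749), np.float64(-77.85045734623931)]
```

View pics/s8z.png

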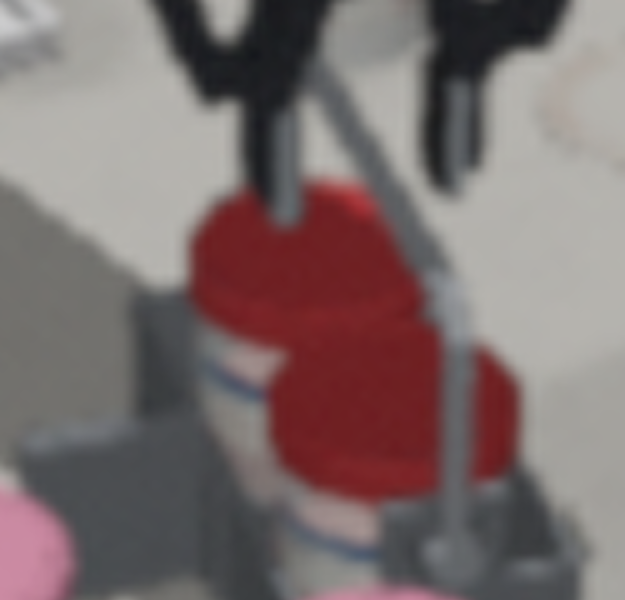

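View pics/t8.png

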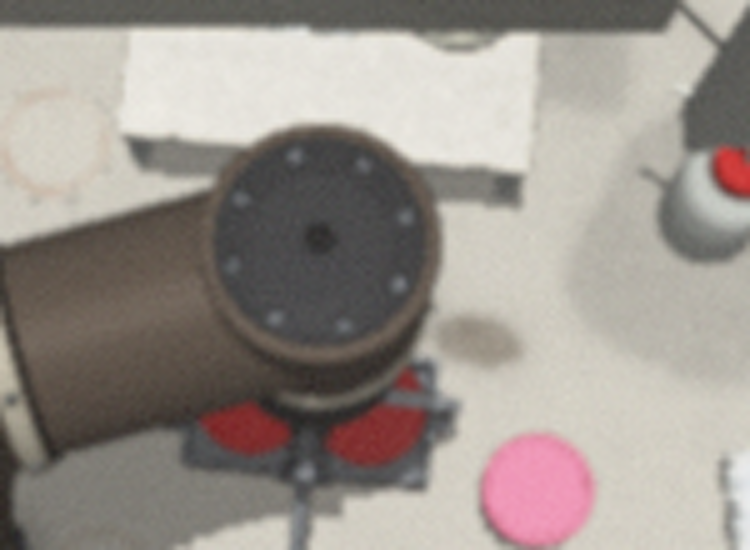

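The handle arm is vertical in the side crop (262,320→420) and the bar lies between the fingers. I'll grip it.

Request:
move_arm(
  commands=[
    {"delta_pos": [0, 0.5, 0], "rotation": [0, 0, 0]},
    {"delta_pos": [0, 0.5, 0], "rotation": [0, 0, 0]},
    {"delta_pos": [0, 0.5, 0], "rotation": [0, 0, 0]},
    {"delta_pos": [0, 0.5, 0], "rotation": [0, 0, 0]},
    {"delta_pos": [0, 0.5, 0], "rotation": [0, 0, 0]},
    {"delta_pos": [0, 0.5, 0], "rotation": [0, 0, 0]},
  ],
  fingers=0,
)

```text
time: 13.45
tcp_pos: [552.2, -39.3, 192.4]
tool_rot: [-0.675, 0.738, -0.0, 0.0]
ft_force: [-1.0, 0.5, 2.9]
opening: 7.3
```

```bash
python3 - <<'E'
from h import *
go([554,-39,194],-1.66)
crop("side",225,130,150,140,4,"s9")
E
```

```text
t 13.45 tcp [552.2 -39.3 192.4] yaw -1.659 open 7.3 F [-1.   0.5  2.9] q [ 0.28  0.26 -0.41  0.   -0.9  -0.37]
delta [-0.4 -1.7 -1.6] rot [-0.     0.     0.001]
```

View pics/s9.png

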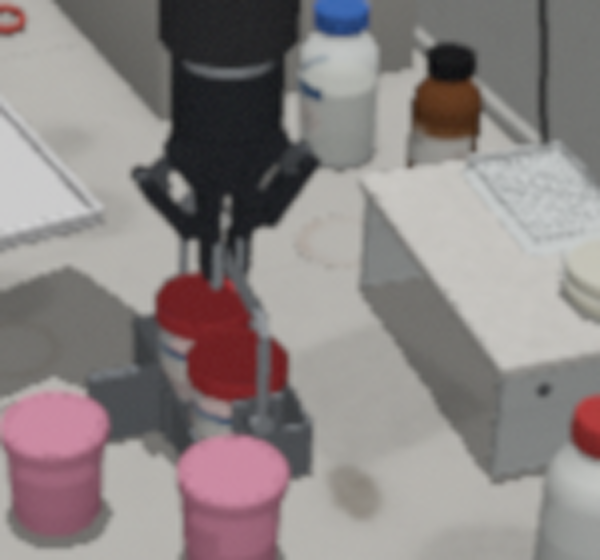

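It is gripped with the handle still upright, so I'll lift gently and check.

Request:
move_arm(
  commands=[
    {"delta_pos": [0, 0.5, -4], "rotation": [0, 0, 0]},
    {"delta_pos": [0, 0.5, -10], "rotation": [0, 0, 0]},
    {"delta_pos": [0, 0.5, -20], "rotation": [0, 0, 0]},
    {"delta_pos": [0, 0.5, -32], "rotation": [0, 0, 0]},
    {"delta_pos": [0, 0.5, -42], "rotation": [0, 0, 0]},
    {"delta_pos": [0, 0.5, -48], "rotation": [0, 0, 0]},
    {"delta_pos": [0, 0.5, -50], "rotation": [0, 0, 0]},
    {"delta_pos": [0, 0.5, -50], "rotation": [0, 0, 0]},
  ],
)

```text
time: 14.3
tcp_pos: [551.7, -39.2, 242.6]
tool_rot: [-0.675, 0.738, -0.0, 0.0]
ft_force: [-0.5, 0.7, -9.6]
opening: 7.2
```

```bash
python3 - <<'E'
from h import *
np.set_printoptions(precision=1,suppress=True)
go([554,-39,300],-1.66)
crop("side",225,110,150,140,4,"s10")
im=camera("top");crop("top",110,190,110,100,6,"tray",im)
print([(d["p"],d["xy"]) for d in tip_of("tray","top")],[(d["p"],d["xy"]) for d in tip_of("tray","side")])
for d in silhouettes("tray","top")[:1]:
    m=d["pixels"].astype(np.uint8);c,_=cv2.findContours(m,cv2.RETR_EXTERNAL,cv2.CHAIN_APPROX_NONE);c=max(c,key=cv2.contourArea)
    P=onz("top",c.reshape(-1,2).astype(float),14);r=cv2.minAreaRect(P[:,:2].astype(np.float32));print(r)
E
```

```text
t 14.3 tcp [551.7 -39.2 242.6] yaw -1.659 open 7.2 F [-0.5  0.7 -9.6] q [ 0.3  0.2 -0.3 -0.  -1.  -0.4]
delta [ -0.4  -2.3 -57.4] rot [-0.  0.  0.]
[(0.91, [162.2, 238.6])] [(0.7, [205.2, 177.4])]
((449.7969665527344, 409.52008056640625), (203.5497283935547, 151.72866821289062), 4.714543342590332)
```

View pics/s10.png

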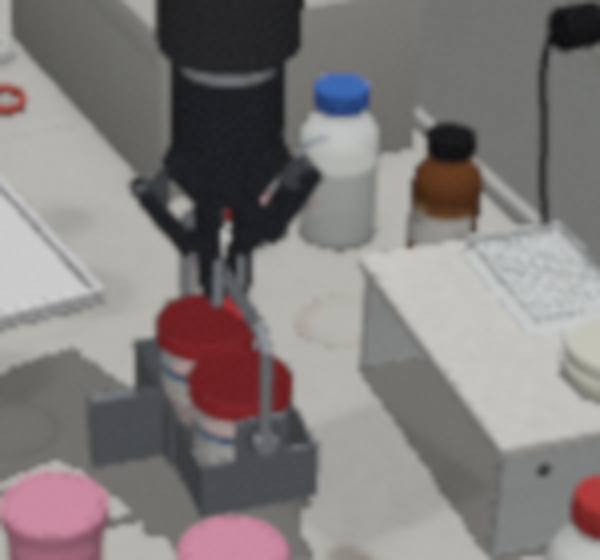

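View pics/tray.png

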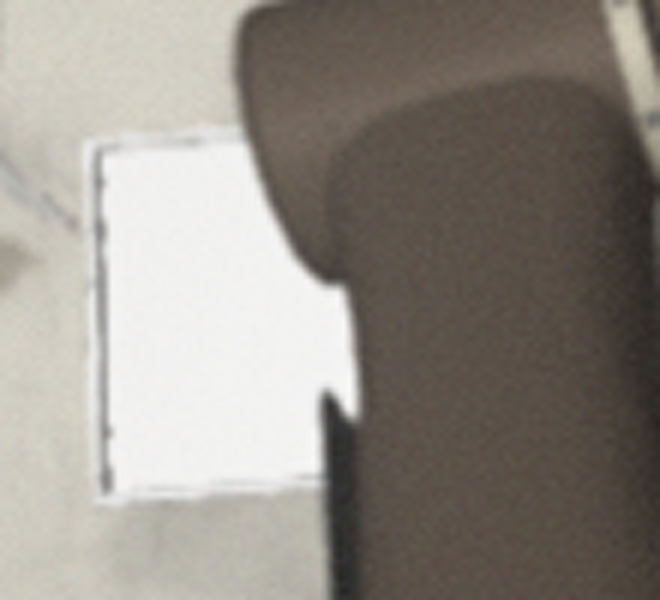

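The carrier hangs level from the bar with the wrist showing about 9.6 N. The arm hides part of the tray now, so I'll get the tray pose from the first picture.

```bash
python3 - <<'E'
from h import *
np.set_printoptions(precision=1,suppress=True)
for n,z in(("top",15),("side",15)):
    im=cv2.imread(f"pics/{n}0.png");g=cv2.cvtColor(im,cv2.COLOR_BGR2GRAY)
    m=(g>205).astype(np.uint8);k,l,st,ce=cv2.connectedComponentsWithStats(m)
    i=l[239,163] if n=="top" else l[175,208]
    m=cv2.morphologyEx((l==i).astype(np.uint8),cv2.MORPH_CLOSE,np.ones((7,7)));
    c,_=cv2.findContours(m,cv2.RETR_EXTERNAL,cv2.CHAIN_APPROX_NONE);c=max(c,key=cv2.contourArea)
    P=onz(n,c.reshape(-1,2).astype(float),z);print(n,st[i],cv2.minAreaRect(P[:,:2].astype(np.float32)))
im=cv2.imread("pics/top0.png");cv2.imwrite("pics/tr0.png",cv2.resize(im[195:285,115:215],None,fx=6,fy=6,interpolation=cv2.INTER_CUBIC))
E
```

```text
top [ 128  211   73   61 3909] ((455.9117126464844, 351.13128662109375), (184.40591430664062, 235.3748321533203), 4.988394260406494)
side [     0      0    560    420 235186] ((1150.8681640625, 912.09228515625), (3466.71240234375, 4176.25927734375), 70.30440521240234)
```

View pics/tr0.png

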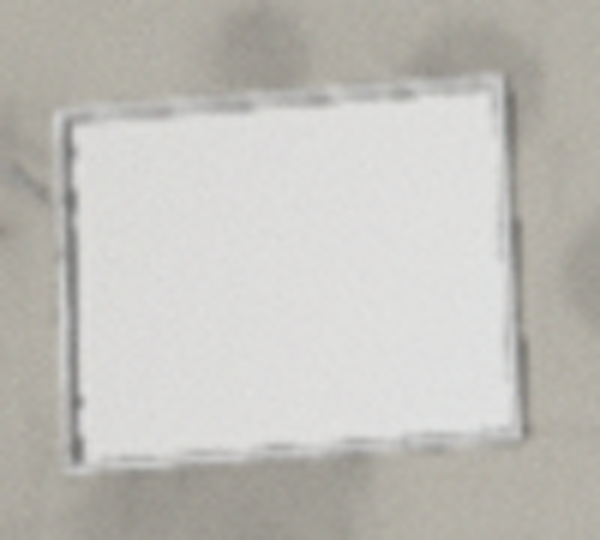

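Request:
move_arm(
  commands=[
    {"delta_pos": [0, 0, -5], "rotation": [0, 0, 0]},
    {"delta_pos": [0, 0, -14], "rotation": [0, 0, 0]},
    {"delta_pos": [0, 0, -25], "rotation": [0, 0, 0]},
    {"delta_pos": [0, 0, -36], "rotation": [0, 0, 0]},
    {"delta_pos": [0, 0, -45], "rotation": [0, 0, 0]},
    {"delta_pos": [0, 0, -50], "rotation": [0, 0, 0]},
  ],
)

```text
time: 15.15
tcp_pos: [552.1, -39.2, 293.9]
tool_rot: [-0.675, 0.738, -0.001, 0.001]
ft_force: [-0.9, 0.0, -10.2]
opening: 7.3
```

Request:
move_arm(
  commands=[
    {"delta_pos": [-6, 1.5, 0], "rotation": [0, 0, 0]},
    {"delta_pos": [-17, 4.6, 0], "rotation": [0, 0, 0]},
    {"delta_pos": [-35, 9, 0], "rotation": [0, 0, 0]},
    {"delta_pos": [-58, 15, 0], "rotation": [0, 0, 0]},
    {"delta_pos": [-85, 22.5, 0], "rotation": [0, 0, 0]},
    {"delta_pos": [-115, 31, 0], "rotation": [0, 0, 0]},
    {"delta_pos": [-144, 38, 0], "rotation": [0, 0, 0]},
    {"delta_pos": [-173, 46, 0], "rotation": [0, 0, 0]},
  ],
)

```text
time: 15.95
tcp_pos: [520.2, 139.0, 291.7]
tool_rot: [-0.675, 0.738, 0.0, -0.0]
ft_force: [0.0, 0.5, -8.8]
opening: 7.1
```

Request:
move_arm(
  commands=[
    {"delta_pos": [-29, 8, 0], "rotation": [0, 0, 0]},
    {"delta_pos": [-58, 15.5, 0], "rotation": [0, 0, 0]},
    {"delta_pos": [-87, 23, 0], "rotation": [0, 0, 0]},
    {"delta_pos": [-114, 30.5, 0], "rotation": [0, 0, 0]},
    {"delta_pos": [-138, 36.6, 0], "rotation": [0, 0, 0]},
    {"delta_pos": [-157, 42, 0], "rotation": [0, 0, 0]},
    {"delta_pos": [-173, 46, 0], "rotation": [0, 0, 0]},
    {"delta_pos": [-184, 49, 0], "rotation": [0, 0, 0]},
  ],
)

```text
time: 16.75
tcp_pos: [488.0, 326.1, 291.9]
tool_rot: [-0.675, 0.737, 0.0, -0.0]
ft_force: [1.0, 0.1, -9.1]
opening: 7.3
```

Request:
move_arm(
  commands=[
    {"delta_pos": [-10, 2.5, 0], "rotation": [0, 0, -0.02]},
    {"delta_pos": [-18, 5, 0], "rotation": [0, 0, -0.05]},
    {"delta_pos": [-24, 6, 0], "rotation": [0, 0, -0.08]},
    {"delta_pos": [-27, 7, 0], "rotation": [0, 0, -0.11]},
    {"delta_pos": [-27, 7, 0], "rotation": [0, 0, -0.14]},
    {"delta_pos": [-27, 7, 0], "rotation": [0, 0, -0.158]},
    {"delta_pos": [-27, 7, 0], "rotation": [0, 0, -0.158]},
    {"delta_pos": [-27, 7, 0], "rotation": [0, 0, -0.158]},
  ],
)

```text
time: 17.55
tcp_pos: [484.0, 351.9, 292.4]
tool_rot: [0.731, -0.682, 0.0, -0.0]
ft_force: [-0.0, 0.1, -8.9]
opening: 7.8
```

```bash
python3 - <<'E'
from h import *
go([484,353,199],-1.50)
crop("side",130,70,150,140,4,"s11")
crop("top",100,150,130,140,4,"t11")
E
```

```text
t 17.55 tcp [484.  351.9 292.4] yaw -1.502 open 7.8 F [-0.   0.1 -8.9] q [ 0.95  0.24 -0.18  0.   -1.15 -0.89]
delta [-1.1 -0.  93.4] rot [-0.     0.    -0.002]
```

View pics/s11.png

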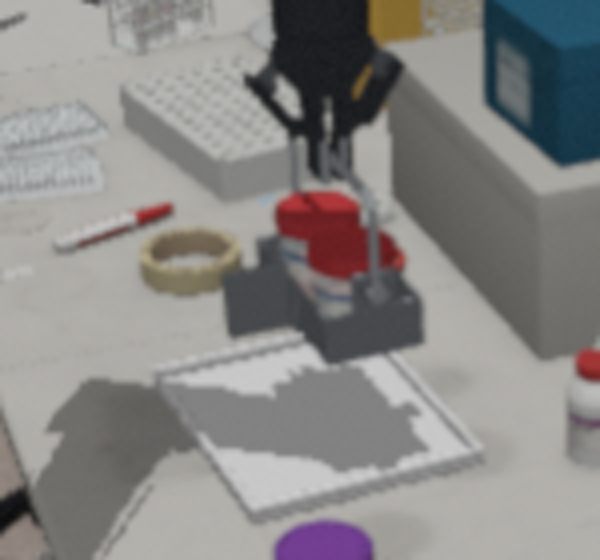

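View pics/t11.png

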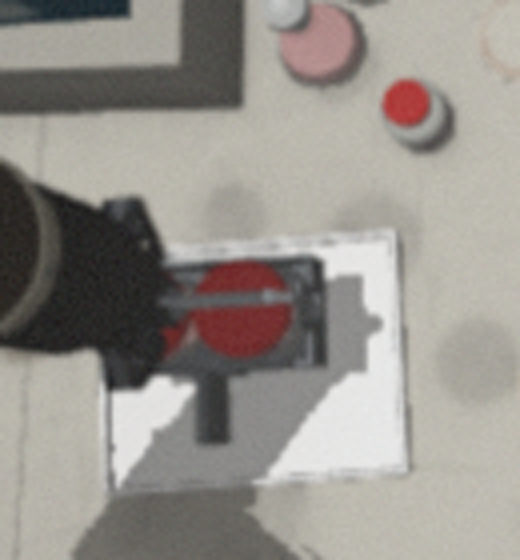

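```bash
python3 - <<'E'
from h import *
y=.07;c,s=np.cos(y),np.sin(y)
pts=[(-97,0,0),(-97,0,58),(-42,-81,0),(-42,-81,44),(42,-81,0),(42,-81,44)]
im=cv2.imread("pics/s11.png")
W=[[484+c*a-s*b,352+s*a+c*b,100+z] for a,b,z in pts]
for p in proj("side",W): cv2.circle(im,tuple(int(v) for v in (p-[130,70]+.4)*4),4,(0,255,0),1)
cv2.imwrite("pics/ov.png",im[150:450,150:520].repeat(2,0).repeat(2,1))
E
```

```text
(no output)
```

View pics/ov.png

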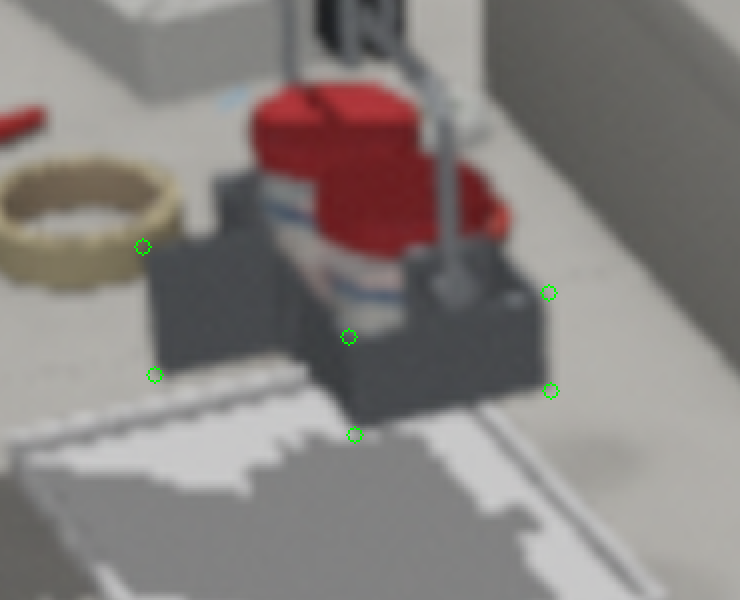

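The overlay matches the level pose within about 2 px, so the carrier hangs level over the tray. I'll lower it.

Request:
move_arm(
  commands=[
    {"delta_pos": [-1, 0, 6], "rotation": [0, 0, 0]},
    {"delta_pos": [-1, 0, 18], "rotation": [0, 0, 0]},
    {"delta_pos": [-1, 0, 34], "rotation": [0, 0, 0]},
    {"delta_pos": [-1, 0, 50], "rotation": [0, 0, 0]},
    {"delta_pos": [-1, 0, 64], "rotation": [0, 0, 0]},
    {"delta_pos": [-1, 0, 75], "rotation": [0, 0, 0]},
    {"delta_pos": [-1, 0, 83], "rotation": [0, 0, 0]},
    {"delta_pos": [-1, 0, 87], "rotation": [0, 0, 0]},
  ],
)

```text
time: 18.45
tcp_pos: [483.8, 353.2, 204.3]
tool_rot: [0.731, -0.682, 0.0, 0.001]
ft_force: [-0.0, -0.1, -8.6]
opening: 7.5
```

Request:
move_arm(
  commands=[
    {"delta_pos": [0, 0, 1], "rotation": [0, 0, 0]},
    {"delta_pos": [0, 0, 2], "rotation": [0, 0, 0]},
    {"delta_pos": [0, 0, 3], "rotation": [0, 0, 0]},
    {"delta_pos": [0, 0, 4], "rotation": [0, 0, 0]},
    {"delta_pos": [0, 0, 5], "rotation": [0, 0, 0]},
    {"delta_pos": [0, 0, 5], "rotation": [0, 0, 0]},
  ],
)

```text
time: 19.05
tcp_pos: [483.8, 353.3, 200.3]
tool_rot: [0.731, -0.682, -0.0, -0.0]
ft_force: [-0.3, 0.2, -9.2]
opening: 7.6
```

Request:
move_arm(
  commands=[
    {"delta_pos": [0, 0, 0.5], "rotation": [0, 0, 0]},
    {"delta_pos": [0, 0, 1], "rotation": [0, 0, 0]},
    {"delta_pos": [0, 0, 1.5], "rotation": [0, 0, 0]},
    {"delta_pos": [0, 0, 2], "rotation": [0, 0, 0]},
    {"delta_pos": [0, 0, 2], "rotation": [0, 0, 0]},
  ],
)

```text
time: 19.55
tcp_pos: [484.1, 353.4, 198.5]
tool_rot: [0.731, -0.682, 0.0, -0.0]
ft_force: [0.3, -0.8, -7.5]
opening: 7.4
```

```bash
python3 - <<'E'
from h import *
go([484,353,197.5],-1.50)
crop("side",130,90,150,110,5,"s12")
E
```

```text
t 19.55 tcp [484.1 353.4 198.5] yaw -1.501 open 7.4 F [ 0.3 -0.8 -7.5] q [ 0.96  0.32 -0.3   0.   -0.95 -0.89]
delta [0.4 0.1 1. ] rot [-0.     0.    -0.001]
```

View pics/s12.png

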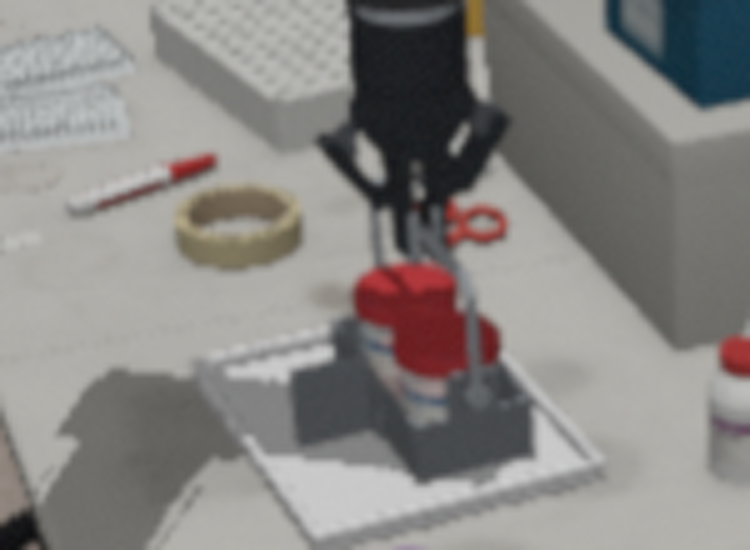

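Request:
move_arm(
  commands=[
    {"delta_pos": [0, 0, 0.5], "rotation": [0, 0, 0]},
    {"delta_pos": [0, 0, 1], "rotation": [0, 0, 0]},
    {"delta_pos": [0, 0, 1.5], "rotation": [0, 0, 0]},
    {"delta_pos": [0, 0, 1.5], "rotation": [0, 0, 0]},
    {"delta_pos": [0, 0, 1.5], "rotation": [0, 0, 0]},
  ],
)

```text
time: 20.1
tcp_pos: [484.6, 353.5, 197.8]
tool_rot: [0.731, -0.682, 0.0, -0.001]
ft_force: [4.1, -2.8, 1.5]
opening: 7.5
```

It is seated: the wrist load has gone from -9 to about 0. I'll open and check before rising.

Request:
move_arm(
  commands=[
    {"delta_pos": [0, 0, 0], "rotation": [0, 0, 0]},
    {"delta_pos": [0, 0, 0], "rotation": [0, 0, 0]},
    {"delta_pos": [0, 0, 0], "rotation": [0, 0, 0]},
    {"delta_pos": [0, 0, 0], "rotation": [0, 0, 0]},
    {"delta_pos": [0, 0, 0], "rotation": [0, 0, 0]},
  ],
  fingers=50,
)

```text
time: 20.6
tcp_pos: [483.7, 353.4, 196.8]
tool_rot: [0.731, -0.682, -0.0, 0.0]
ft_force: [0.7, 0.2, 0.4]
opening: 50.0
```

```bash
python3 - <<'E'
from h import *
go([484,353,197.5],-1.50)
crop("side",130,90,150,110,5,"s13")
E
```

```text
t 20.6 tcp [483.7 353.4 196.8] yaw -1.501 open 50.0 F [0.7 0.2 0.4] q [ 0.96  0.32 -0.3  -0.   -0.95 -0.89]
delta [ 0.4 -0.2 -0.7] rot [ 0.     0.    -0.001]
```

View pics/s13.png

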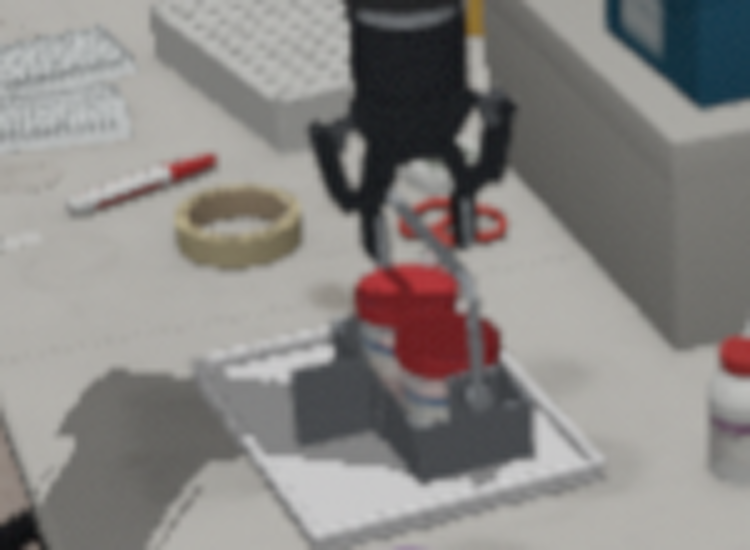

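The bar is free between the open fingers and the handle is upright, so I'll rise straight up and then move aside.

Request:
move_arm(
  commands=[
    {"delta_pos": [0, 0, -5], "rotation": [0, 0, 0]},
    {"delta_pos": [0, 0, -20], "rotation": [0, 0, 0]},
    {"delta_pos": [0, 0, -45], "rotation": [0, 0, 0]},
    {"delta_pos": [0, 0, -80], "rotation": [0, 0, 0]},
    {"delta_pos": [0, 0, -110], "rotation": [0, 0, 0]},
    {"delta_pos": [0, 0, -110], "rotation": [0, 0, 0]},
  ],
)

```text
time: 21.25
tcp_pos: [485.3, 354.4, 312.2]
tool_rot: [0.732, -0.682, 0.0, -0.004]
ft_force: [1.1, -0.8, 0.6]
opening: 50.1
```

Request:
move_arm(
  commands=[
    {"delta_pos": [250, 0, 0], "rotation": [0, 0, 0]},
    {"delta_pos": [250, 0, 0], "rotation": [0, 0, 0]},
    {"delta_pos": [250, 0, 0], "rotation": [0, 0, 0]},
    {"delta_pos": [250, 0, 0], "rotation": [0, 0, 0]},
    {"delta_pos": [250, 0, 0], "rotation": [0, 0, 0]},
    {"delta_pos": [250, 0, 0], "rotation": [0, 0, 0]},
    {"delta_pos": [250, 0, 0], "rotation": [0, 0, 0]},
    {"delta_pos": [250, 0, 0], "rotation": [0, 0, 0]},
  ],
)

```text
time: 22.05
tcp_pos: [501.4, 104.3, 306.8]
tool_rot: [0.731, -0.682, -0.0, -0.0]
ft_force: [0.4, 0.2, -0.2]
opening: 50.3
```

```bash
python3 - <<'E'
from h import *
np.set_printoptions(precision=1,suppress=True)
go([484,353,197.5],-1.50)
side=camera("side");top=camera("top")
y=.07;c,s=np.cos(y),np.sin(y)
W=[[484+c*a-s*b,353+s*a+c*b,5+z] for a,b,z in [(-97,0,0),(-97,0,58),(-42,-81,0),(-42,-81,44),(42,-81,0),(42,-81,44),(0,75,140),(0,-75,140)]]
crop("side",130,90,150,110,5,"s14",side,proj("side",W));crop("top",110,190,120,95,5,"t14",top,proj("top",W))
for l in("wash_bottle","flask"):
  print(l,[(round(d["p"],2),np.array(d["xy"])) for n in("side","top") for d in tip_of(l,n)[:1]])
E
```

```text
t 22.05 tcp [501.4 104.3 306.8] yaw -1.501 open 50.3 F [ 0.4  0.2 -0.2] q [ 0.6  0.1 -0.3 -0.  -1.1 -0.5]
delta [-249.3    0.   109.4] rot [-0.  0. -0.]
wash_bottle [(0.71, array([368.6, 276.8])), (0.74, array([357. , 171.2]))]
flask [(0.92, array([284.7, 166.7])), (0.96, array([179.4, 160.8]))]
```

View pics/s14.png

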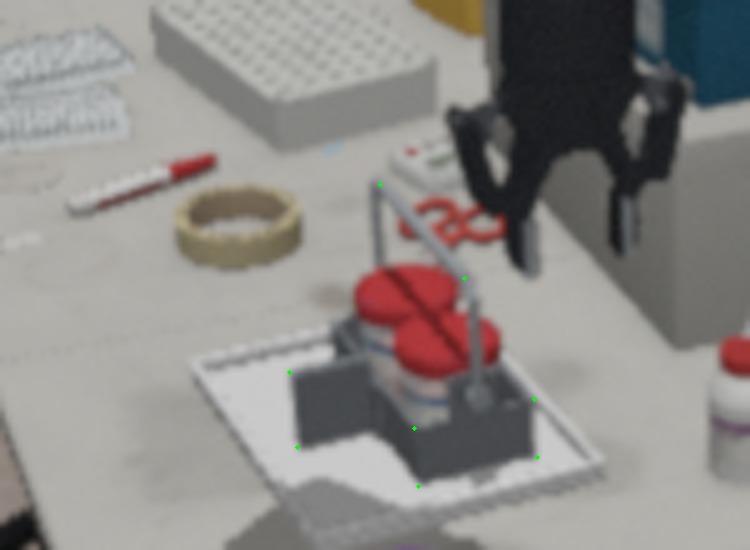

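View pics/t14.png

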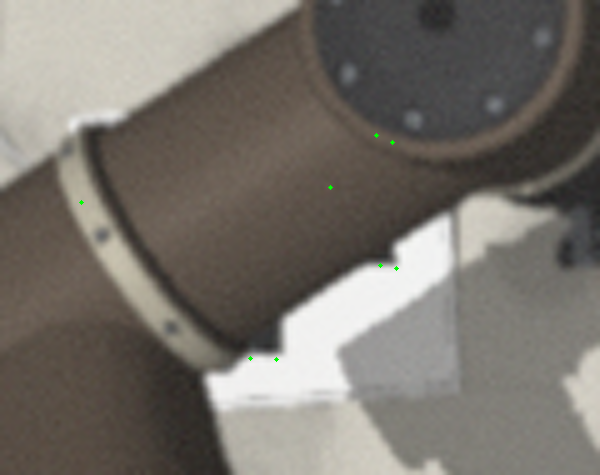

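The carrier sits flat in the tray, matching the predicted pose with the handle upright at the predicted bar ends. Both cups are in place, the gripper is clear, and the bystanders are where they were at the start. I'll hand in.

```bash
python3 -c "
from plant import *
print(job_done())"
```

```text
the job is handed in; nothing more can be done
None
```

The carrier is standing in the tray with its handle locked upright and both red-lidded cups inside. I handed the job in just after 22 s of the 64 s allowed; no verdict is reported.

**What I did:** I gripped the lug, drew the carrier out about 100 mm and let it go on the bench with the handle still folded. I then took the bar round its arc and let go past the over-centre point so it snapped home. Last, I re-gripped it, carried the carrier over level and set it down in the tray.

**Last checks:**
- **Resting pose:** in the side view, the carrier and handle outline agree with a flat, upright carrier within about 2 px. It is roughly 27 mm from the tray centre, inside the rim.
- **Gripper:** it is clear, with wrist force about 0.
- **Bystanders:** the wash bottle and flask detections moved only 2 to 4 px from the start, which is within network noise. I did not re-measure them in mm.

**Not fully checked:**
- The arm hid the carrier in the final top view, so the resting pose rests on the side view and the TCP reading at release.
- I had no direct handle angle, so "upright" is judged from the pictures.

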